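Put the screwdrivers back in their cups

TASK

Tidy the repair bench: stand the blue-and-red screwdriver in the red cup and the yellow-and-green one in the yellow cup, blade down, with the tip resting on the bottom of the cup and the handle sticking up. Lower them in gently instead of letting them drop; they may lean against the rim. Leave the other things on the bench where they are.

Things in the scene. Friction and masses are not known exactly. Their poses are not given: they have to be found in the camera images.
- red_driver: Screwdriver, blue handle with red end and collar. Lies loose on the bench, 90 g. Own +x runs from handle to blade tip. Octagonal handle 96 mm long (x -48 to +48), 32 mm across flats, lying on a flat with two side flats upright; round steel blade 7 mm thick, tip at x = +158. Origin: long axis, mid-handle, 16 mm above the bench; blade level. Balances inside the handle.
- yellow_driver: Screwdriver, yellow handle with green end and collar. Lies loose on the bench, 90 g. Own +x runs from handle to blade tip. Octagonal handle 96 mm long (x -48 to +48), 32 mm across flats, lying on a flat with two side flats upright; round steel blade 7 mm thick, tip at x = +158. Origin: long axis, mid-handle, 16 mm above the bench; blade level. Balances inside the handle.
- red_cup: Red upright round tube standing on a thin dark steel foot (62 mm across, 6 mm thick), screwed to the bench. Tube 44 mm outside, 36 mm inside (wall 4 mm), rim 100 mm above the bench, inner floor 8 mm above the bench, so 92 mm deep. Origin: on its axis at bench height; z up. 
- yellow_cup: Yellow upright round tube standing on a thin dark steel foot (62 mm across, 6 mm thick), screwed to the bench. Tube 44 mm outside, 36 mm inside (wall 4 mm), rim 100 mm above the bench, inner floor 8 mm above the bench, so 92 mm deep. Origin: on its axis at bench height; z up. 
- red_driver_tip (a point): Centre of the blade's tip of the red_driver (158 mm along +x from its origin)
- red_cup_floor (a point): Centre of the inner floor of the red cup, 8 mm above the bench
- red_cup_rim (a point): Centre of the mouth of the red cup, 100 mm above the bench
- yellow_driver_tip (a point): Centre of the blade's tip of the yellow_driver (158 mm along +x from its origin)
- yellow_cup_floor (a point): Centre of the inner floor of the yellow cup, 8 mm above the bench
- yellow_cup_rim (a point): Centre of the mouth of the yellow cup, 100 mm above the bench
- tape: Roll of blue tape lying flat, 84 mm across, 18 mm high; a bystander, to be left where it is. Origin: centre of underside
- marker: White marker with black cap lying flat, 128 mm long, 14 mm thick, along its x; a bystander, to be left where it is. Origin: near its middle, on its axis
- pliers: Pliers lying flat with one red and one blue handle, 160 mm long along their x, jaws to +x; a bystander, to be left where it is. Origin: on the underside, between the handles
- flux_bottle: Small clear bottle with white cap, 40 mm across, 85 mm high; a bystander, to be left where it is. Origin: centre of underside
- screw_jar: Glass jar with metal lid, 68 mm across, 75 mm high; a bystander, to be left where it is. Origin: centre of underside
- meter: Orange hand multimeter lying on its back, 170 x 85 x 36 mm, long along its x; a bystander, to be left where it is. Origin: centre of underside
Not all that is in view belongs to the job. What is shaped like the yellow_cup but orange, purple or turquoise is not meant.

How it is judged:
By the outcome, as a careful person would: the job done as asked, in the order asked, and still so for the second after the job is handed in, with the robot touching nothing.
It also fails if it takes over 67 s, if anything falls off the work surface, if the arm or the gripper's body presses on something with over 40 N, if the wrist force passes 120 N, or if a joint passes its speed limit or range.

ROBOT

A 6-joint arm with a two-finger parallel gripper is mounted at the origin on the work surface. World frame = base frame: x ahead of the robot, y to its left, z up, the work surface at z = 0. Lengths are in m, angles in rad, forces in N, time in s.
With the tool pointing down it reaches from about 0.375 to 0.9 m from the base axis. Payload 3.1 kg.
Tool frame: the origin (TCP) lies midway between the tips of the shut fingers; the grasp point (between the pads) lies 19 mm behind it; x points along the fingers, z is the direction in which the jaws open and shut, and the axes are right-handed (so a half turn about x gives the same grasp; the last joint's range is limited). The gripper opens to 85 mm and grips with 20 to 120 N. Pads are 22 mm wide; open, the fingers measure 114 mm over their backs; the gripper's body (76 mm by 85 mm) begins 54 mm behind the grasp point. The pads swing forward as they close: fully open they stand 13 mm farther back than shut.
Start: joints at [-1.292, 0.527, 1.433, -0, 1.181, -0.178], TCP at [0.276, -0.561, 0.231] pointing down, gripper open.
Joint ranges: [-3.08, 3.08], [-0.75, 2.2], [0.22, 2.44], [-1.43, 4.57], [0, 2.65], [-2.85, 2.85]. Speed limits (rad/s): [2.79, 2.79, 3.14, 3.14, 3.14, 3.14].

INTERFACE

Orientations are given as a unit quaternion [x, y, z, w].
In Python, from station import status, snapshot, camera_params, ticket gives the robot as it stands.
- The arm moves only by the tool arm_command, never from a script. Its argument "series" is a list that holds one entry, the list of rows, each a list of 4 numbers: the shift along the tool's x, y, z in mm, then the turn about the tool's x in rad. A call has 1 to 10 rows; each row shifts and turns the commanded pose from where the row before left it, along the tool's axes as they then stand; what a row does not reach is not made up. A row lasts 1/10 s, in which the tool goes at most 50 mm and 8.59 degrees, less where a joint would pass 70% of its speed; a pose out of reach is approached as far as the arm can. A call is refused whole if a number of a shift passes 50 or a number of a turn 0.15, either way. A call with a gripper value outside its range is refused whole. "jaw" is the opening in per cent of the stroke, from 0 (shut) to 100 (fully open), set as the call begins (left out, the last holds). The fingers move at their own pace and stop on an object; "force" is the grip in N (left out, the last holds). Time passes only in rows, so rows that do not move let the fingers close. It gives the time, the measured TCP pose, the force and the opening at its end, in the units of the state.
- status.sense(): the state, without advancing time (a new reading comes with each control period).
- snapshot(name): name is "scene" or "top" or "wrist"; returns the picture (400x640x3 uint8, red, green, blue); there is no depth.
- camera_params(name): a dict with "fovy" (degrees; the focal length in pixels is half the picture's height over the tangent of half this angle, whatever the lens; pixels are square), "cx", "cy" (the principal point, pixels), "extrinsics" (4x4, takes a point from camera to world coordinates); the wrist camera has in their place "mount" (4x4, takes a point from camera to tool coordinates, whose origin is the TCP and whose axes are the tool frame's). Camera axes: x right, y down, z forward; pixel columns grow to the right and rows downward; lengths in m; the calibration is good to about 2 mm. A picture is of the moment at which its call begins: read the wrist's pose just before it. camera_params takes no time and is no camera call.
- ticket.sign_off(): hands the job in, once; it reports no verdict.
The state is a dict: "t": time; "q": joint angles; "qd": joint speeds; "tau": joint torques, N m; "tcp_pos": TCP position; "tool_rot": TCP orientation; "force": force on the tool from outside, world axes, zero at the start; "ft_torque": the same for the moment, N m; "finger_gap": opening from 0.0 (shut) to 1.0 (fully open).
Only numpy, scipy, OpenCV 4.12 (cv2) and the standard library are available. Lean on these libraries where they do the work, as an engineer would, in place of code of your own. Each camera call takes 0.05 s, during which the arm holds its last target. There are 200 camera calls.

## Working session

There is one attempt and no reset: what is moved stays moved. The work goes in short steps, Python scripts to look and compute and a tool call to move; the robot and the scene stay as the last step left them, time stands still between calls to the robot, and variables do not carry over. Pictures are saved under pics/ and viewed, about 8 in all and at most 12, crops included, and the job is handed in when it is done.

Besides the shell and the picture viewer there is one more tool, called after "Call:" in YAML: its name, and indented under it one key for each argument. arm_command: Moves the arm, as the interface text tells. Its arguments: {"type":"object","properties":{"series":{"type":"array"},"jaw":{"type":"number"},"force":{"type":"number"}},"required":["series"]}

```bash
ls; mkdir -p pics
python3 - <<'E'
from station import status, snapshot, camera_params
import cv2,numpy as np
np.set_printoptions(precision=4,suppress=True)
print(status.sense())
for n in("scene","top","wrist"):
    im=snapshot(n);cv2.imwrite(f"pics/{n}0.png",im[:,:,::-1])
    print(n,camera_params(n))
E
```

```text
pics
{'t': 0.0, 'q': array([-1.2915,  0.5285,  1.4339, -0.    ,  1.1814, -0.1785]), 'qd': array([ 0.0006,  0.0007,  0.0007, -0.    ,  0.0017,  0.0018]), 'tau': array([ -0.0009, -44.2349, -17.8025,  -0.0001,   0.0083,  -0.    ]), 'tcp_pos': array([ 0.2761, -0.5599,  0.2303]), 'tool_rot': array([ 0.374 ,  0.601 , -0.373 ,  0.5998]), 'force': array([-0.4483, -0.1489, -1.0481]), 'ft_torque': array([0.0048, 0.0084, 0.0191]), 'finger_gap': 1.0021205048529527}
scene {'fovy': 53.2165329739094, 'cx': 322.86919125079646, 'cy': 205.79485083350923, 'extrinsics': array([[-0.7296,  0.498 , -0.4687,  1.1753],
       [ 0.6837,  0.5446, -0.4856,  0.6316],
       [ 0.0134, -0.6748, -0.7379,  1.037 ],
       [ 0.    ,  0.    ,  0.    ,  1.    ]])}
top {'fovy': 44.86964439387314, 'cx': 314.92676737936625, 'cy': 193.52573046668076, 'extrinsics': array([[-0.0291, -0.9961,  0.0837,  0.4358],
       [-0.9996,  0.0289, -0.0039,  0.0043],
       [ 0.0014, -0.0837, -0.9965,  1.761 ],
       [ 0.    ,  0.    ,  0.    ,  1.    ]])}
wrist {'fovy': 58.4204315481012, 'cx': 325.32233030551396, 'cy': 200.46953856236178, 'mount': array([[ 0.0003, -0.2649,  0.9643, -0.1422],
       [-0.0004, -0.9643, -0.2649,  0.0647],
       [ 1.    , -0.0003, -0.0004,  0.0005],
       [ 0.    ,  0.    ,  0.    ,  1.    ]])}
```

View pics/top0.png

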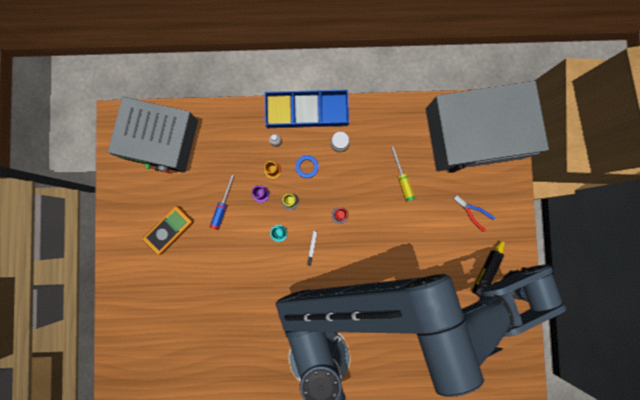

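View pics/scene0.png

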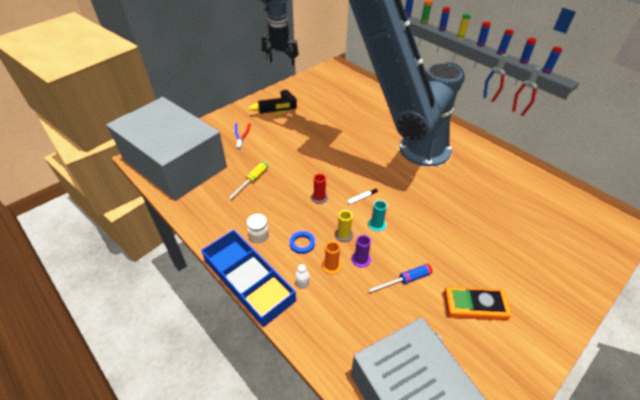

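The top view shows the red cup at (340,215), yellow cup (290,200), red driver (218,215) with its tip at (232,177), and yellow driver (406,188) with its tip at (393,148). The scene view agrees. Next I'll measure these.

```bash
cat > h.py <<'E'
import cv2,numpy as np
from scipy.spatial.transform import Rotation as R
from station import status, snapshot, camera_params
np.set_printoptions(precision=4,suppress=True)
def cam(n,s=None):
    p=camera_params(n)
    if n=="wrist":
        T=np.eye(4);T[:3,:3]=R.from_quat(s["tool_rot"]).as_matrix();T[:3,3]=s["tcp_pos"];T=T@p["mount"]
    else:T=p["extrinsics"]
    return T,200/np.tan(np.radians(p["fovy"])/2),p["cx"],p["cy"]
def ray(c,uv):
    T,f,cx,cy=c;d=T[:3,:3]@np.array([(uv[0]-cx)/f,(uv[1]-cy)/f,1]);return T[:3,3],d
def plane(c,uv,z):
    o,d=ray(c,uv);return o+d*(z-o[2])/d[2]
def proj(c,P):
    T,f,cx,cy=c;q=T[:3,:3].T@(np.array(P)-T[:3,3]);return np.array([cx+f*q[0]/q[2],cy+f*q[1]/q[2]])
def tri(a,b):
    (o1,d1),(o2,d2)=a,b;d1=d1/np.linalg.norm(d1);d2=d2/np.linalg.norm(d2)
    t=np.linalg.lstsq(np.c_[d1,-d2],o2-o1,rcond=None)[0];p,q=o1+t[0]*d1,o2+t[1]*d2
    return (p+q)/2,np.linalg.norm(p-q)
def blobs(im,lo,hi,amin=15,box=None):
    hsv=cv2.cvtColor(im,cv2.COLOR_RGB2HSV);m=cv2.inRange(hsv,np.array(lo),np.array(hi))
    if box:
        k=np.zeros_like(m);k[box[1]:box[3],box[0]:box[2]]=255;m&=k
    n,l,st,c=cv2.connectedComponentsWithStats(m)
    return [(c[i],st[i],l==i) for i in range(1,n) if st[i][4]>=amin]
E
python3 - <<'E'
from h import *
im=cv2.imread("pics/top0.png")[:,:,::-1].copy();sc=cv2.imread("pics/scene0.png")[:,:,::-1].copy()
for nm,I,box in(("top",im,(200,130,430,260)),("scene",sc,(220,150,440,300))):
  for col,lo,hi in(("blue",(105,120,60),(130,255,255)),("yel",(24,130,80),(40,255,255)),("red",(0,180,60),(6,255,255)),("red2",(170,150,60),(180,255,255)),("green",(45,120,40),(75,255,255))):
    for c,st,l in blobs(I,lo,hi,8,box):
        print(nm,col,c,st,plane(cam(nm),c,.02) if nm=="top" else "")
a=cv2.resize(im[165:240,195:260],None,fx=6,fy=6,interpolation=2);b=cv2.resize(im[140:215,375:430],None,fx=6,fy=6,interpolation=2)
cv2.imwrite("pics/crop1.png",np.hstack([a,b])[:,:,::-1])
E
```

```text
top blue [306.4198 166.217 ] [296 155  22  23 212] [0.6821 0.0255 0.02  ]
top blue [222.     204.1538] [219 203   7   4  13] [0.5532 0.333  0.02  ]
top blue [217.8176 216.1014] [212 207  13  19 148] [0.5107 0.3486 0.02  ]
top yel [405.5652 186.2772] [399 174  16  25 184] [ 0.5987 -0.3305  0.02  ]
top yel [288.9058 199.7826] [282 194  14  13 138] [0.562  0.0919 0.02  ]
top red [340.1231 213.8769] [335 209  13  12  65] [ 0.5059 -0.0908  0.02  ]
top green [402.4444 177.7778] [400 177   6   3   9] [ 0.6299 -0.3206  0.02  ]
top green [409.6522 198.1304] [406 196   8   5  23] [ 0.5554 -0.3433  0.02  ]
scene blue [242.8179 263.1955] [ 220  231   75   69 1565] 
scene blue [301.6832 241.8702] [290 232  24  21 262] 
scene blue [417.7474 272.4845] [407 266  22  15 194] 
scene blue [403.7647 277.6765] [401 273   6  10  34] 
scene yel [256.9263 170.8632] [247 161  21  21 190] 
scene yel [344.5081 223.0065] [338 210  15  28 309] 
scene yel [269.1377 291.6457] [248 279  40  21 494] 
scene red [319.2008 186.2278] [314 174  12  26 259] 
scene red [429.9167 267.5833] [428 264   4   9  12] 
scene red2 [428.8 268.1] [426 264   5   9  10]
```

View pics/crop1.png

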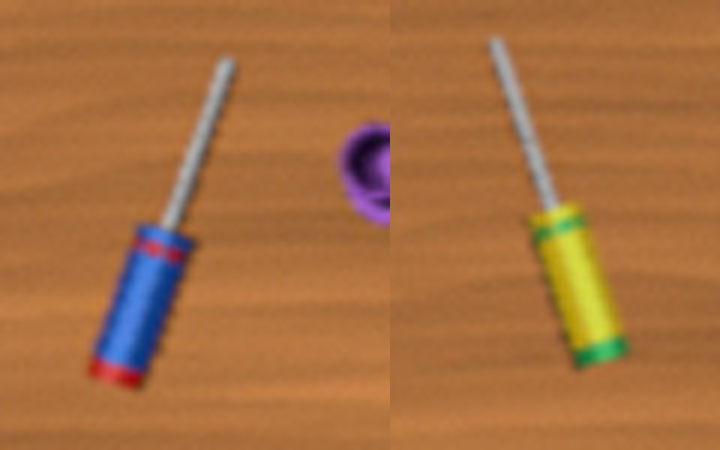

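The crop shows the red driver's tip near top pixel (232.8,175) and butt (214.3,227.3). The yellow driver's tip is near (392.5,146.7) and butt (410.2,198.7).

```bash
cat >> h.py <<'E'
def go(s,P,rows,psi=None):
    """shift in tool axes (mm) to TCP P; turn to yaw psi where psi = heading of tool z (mod pi)"""
    M=R.from_quat(s["tool_rot"]).as_matrix();d=M.T@(np.array(P)-s["tcp_pos"])*1e3
    print("tcp",s["tcp_pos"],"shift mm",d,"per row",d/rows)
    if psi is not None:
        h=np.arctan2(M[1,2],M[0,2]);a=(psi-h+np.pi/2)%np.pi-np.pi/2
        print("world yaw change",a,"turn about tool x",-a,"q6",s["q"][5])
E
python3 - <<'E'
from h import *
s=status.sense();print(R.from_quat(s["tool_rot"]).as_matrix())
c=cam("top")
for n,t,r in(("red",(232.8,175),(214.3,227.3)),("yel",(392.5,146.7),(410.2,198.7))):
    T=plane(c,t,.016);B=plane(c,r,.022);d=T-B;L=np.hypot(*d[:2]);u=d/L
    O=B+.048*u;print(n,"tip",T,"butt",B,"len",L,"heading",np.arctan2(d[1],d[0]),"origin",O)
    G=B+.012*u;go(s,[G[0],G[1],.25],25,np.arctan2(d[1],d[0])+np.pi/2)
E
```

```text
[[-0.0005  0.897   0.442 ]
 [ 0.0016  0.442  -0.897 ]
 [-1.      0.0003 -0.0016]]
red tip [0.6583 0.2933 0.016 ] butt [0.4709 0.3613 0.022 ] len 0.19934710673804334 heading -0.3481728107997714 origin [0.516  0.3449 0.0206]
tcp [ 0.2761 -0.5601  0.2306] shift mm [ -18.0794  590.2709 -731.7824] per row [ -0.7232  23.6108 -29.2713]
world yaw change -0.8059780767217561 turn about tool x 0.8059780767217561 q6 -0.17848169920495197
yel tip [ 0.7453 -0.2901  0.016 ] butt [ 0.5531 -0.3448  0.022 ] len 0.19979650701531698 heading 0.27709769204514423 origin [ 0.5993 -0.3316  0.0206]
tcp [ 0.2761 -0.5601  0.2306] shift mm [-19.2334 355.4946 -68.5929] per row [-0.7693 14.2198 -2.7437]
world yaw change -0.18070757387684022 turn about tool x 0.18070757387684022 q6 -0.17848169920495197
```

Call:
arm_command:
  series:
    - [[0, 27, -16, 0], [0, 27, -16, 0], [0, 27, -16, 0], [0, 27, -16, 0], [0, 27, -16, 0], [0, 27, -16, 0], [0, 27, -16, 0], [0, 27, -16, 0], [0, 27, -16, 0], [0, 27, -16, 0]]
  jaw: 100
  force: 20

```text
t: 1.15
tcp_pos: [0.4482, -0.2965, 0.2311]
tool_rot: [0.374, 0.601, -0.373, 0.6]
force: [0.2, -0.1, 0.1]
finger_gap: 1.0
```

Call:
arm_command:
  series:
    - [[0, 20, -38, 0], [0, 20, -38, 0], [0, 20, -38, 0], [0, 20, -38, 0], [0, 20, -38, 0], [0, 20, -38, 0], [0, 20, -38, 0], [0, 20, -38, 0], [0, 20, -38, 0], [0, 20, -38, 0]]

```text
t: 2.15
tcp_pos: [0.4589, 0.1333, 0.2313]
tool_rot: [0.374, 0.6, -0.374, 0.6]
force: [0.5, 0.3, -0.3]
finger_gap: 1.0
```

Call:
arm_command:
  series:
    - [[0, 24, -38, 0], [0, 24, -38, 0], [0, 24, -38, 0], [0, 24, -38, 0], [0, 24, -38, 0], [0, 0, 0, 0.14], [0, 0, 0, 0.14], [0, 0, 0, 0.14], [0, 0, 0, 0.14], [0, 0, 0, 0.14]]

```text
t: 3.15
tcp_pos: [0.4825, 0.355, 0.2309]
tool_rot: [-0.558, -0.434, 0.558, -0.434]
force: [-0.6, 0.1, 0.1]
finger_gap: 1.006
```

Call:
arm_command:
  series:
    - [[0, 0, 0, 0.11], [0, 0, 0, 0], [0, 0, 0, 0]]

```text
t: 3.45
tcp_pos: [0.4827, 0.3549, 0.2311]
tool_rot: [-0.579, -0.405, 0.58, -0.405]
force: [0.2, -0.8, 0.6]
finger_gap: 1.004
```

Run:
```python
from h import *
s=status.sense();im=snapshot("wrist");cv2.imwrite("pics/w1.png",im[:,:,::-1]);np.save("w1.npy",np.r_[s["tcp_pos"],s["tool_rot"]])
print(s["t"],s["q"]);go(s,[.482,.357,.25],1,-.348+np.pi/2)
t=snapshot("top");cv2.imwrite("pics/t1.png",t[:,:,::-1])
c=cam("wrist",s)
for P in([.6583,.2933,.016],[.4709,.3613,.022]):print(proj(c,P))
for col,lo,hi in(("blue",(105,120,60),(130,255,255)),("red",(0,180,60),(6,255,255)),("red2",(170,150,60),(180,255,255))):
  for q,st,l in blobs(im,lo,hi,60):print(col,q,st)
```

```text
3.45 [ 0.4477  0.4929  1.4996 -0.      1.1497  2.3683]
tcp [0.4827 0.3549 0.2311] shift mm [-18.9286  -1.3679  -1.7197] per row [-18.9286  -1.3679  -1.7197]
world yaw change 0.00185565280107447 turn about tool x -0.00185565280107447 q6 2.368325178091006
[320.3828 -40.8033]
[321.4562 183.5982]
blue [320.6233 141.1658] [ 304   92   34   90 2352]
red [59.1889 33.0101] [ 47  23  26  22 397]
red [309.4667 186.3667] [306 180   8  13  90]
red [330.9592 186.398 ] [327 181   9  12  98]
```

View pics/w1.png

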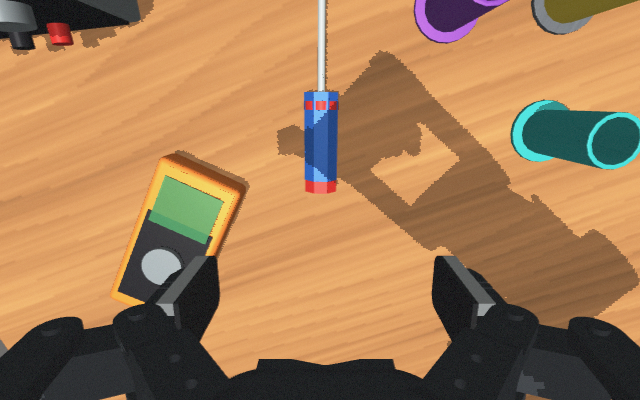

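The wrist view shows the red driver upright in the picture, handle from (321,92) to butt (321,193) and blade leaving the top at (322,0). The jaws line up with it.

Run:
```python
from h import *
s=status.sense();c=cam("wrist",s);M=R.from_quat(s["tool_rot"]).as_matrix()
for uv,z in(((321,92),.030),((321,193),.030),((321,193),.016),((321.7,0),.016)):
    P=plane(c,uv,z);print(uv,z,P,"tool frame mm",M.T@(P-s["tcp_pos"])*1e3)
# cups via top picture: rim centres (dark-hole rims) by hsv blobs triangulated from top+scene whole-body centroid ~ z .05
t=cv2.imread("pics/top0.png")[:,:,::-1].copy()
b=np.hstack([cv2.resize(t[195:235,320:360],None,fx=9,fy=9,interpolation=2),cv2.resize(t[180:220,270:310],None,fx=9,fy=9,interpolation=2)])
cv2.imwrite("pics/cups.png",b[:,:,::-1])
```

```text
(321, 92) 0.03 [0.5537 0.3312 0.03  ] tool frame mm [201.1655  74.7698  -2.094 ]
(321, 193) 0.03 [0.4639 0.3644 0.03  ] tool frame mm [201.1835 -20.9326  -2.4374]
(321, 193) 0.016 [0.4607 0.3658 0.016 ] tool frame mm [215.1842 -24.4714  -2.6214]
(321.7, 0) 0.016 [0.628  0.3032 0.016 ] tool frame mm [215.1506 154.1871  -1.352 ]
```

View pics/cups.png

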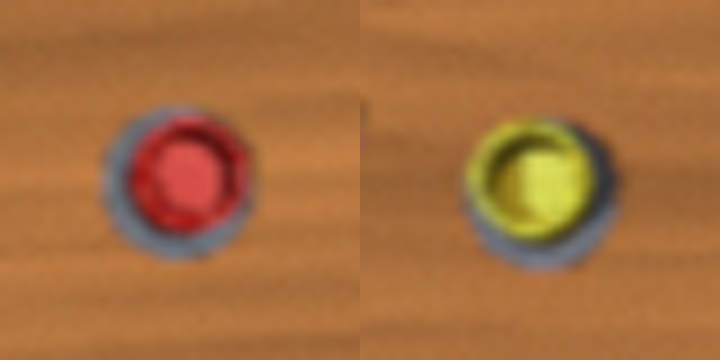

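The crop shows red rim centre near top pixel (340.9,214.4) and yellow rim near (288.9,200). The wrist measurement of handle length comes out at 95.7 mm, which matches the 96 mm given. I'll grip near the butt so the blade swings down.

Call:
arm_command:
  series:
    - [[30, -10, -2, 0], [40, 0, 0, 0], [40, 0, 0, 0], [40, 0, 0, 0], [40, 0, 0, 0], [25, 0, 0, 0], [10, 0, 0, 0], [4, 0, 0, 0], [0, 0, 0, 0]]
  jaw: 60

```text
t: 4.45
tcp_pos: [0.4747, 0.3606, 0.0028]
tool_rot: [0.58, 0.405, -0.579, 0.405]
force: [0.4, 0.6, 0.8]
finger_gap: 0.601
```

Call:
arm_command:
  series:
    - [[0, 0, 0, 0], [0, 0, 0, 0], [0, 0, 0, 0], [0, 0, 0, 0], [0, 0, 0, 0], [0, 0, 0, 0], [0, 0, 0, 0], [0, 0, 0, 0]]
  jaw: 0
  force: 20

```text
t: 5.25
tcp_pos: [0.4753, 0.3609, 0.004]
tool_rot: [0.581, 0.405, -0.579, 0.405]
force: [-0.1, -0.3, 6.7]
finger_gap: 0.368
```

Run:
```python
from h import *
c=cam("top")
for n,r,f in(("red",(340.9,214.4),(340,215.2)),("yel",(288.9,200),(290,201.4))):print(n,plane(c,r,.1),plane(c,f,.006))
s=status.sense();print(s["t"],s["finger_gap"],s["force"],s["tcp_pos"])
```

```text
red [ 0.5008 -0.089   0.1   ] [ 0.5017 -0.091   0.006 ]
yel [0.5555 0.088  0.1   ] [0.557  0.0888 0.006 ]
5.25 0.3683686030468048 [-0.0759 -0.3171  6.7106] [0.4753 0.3609 0.004 ]
```

Call:
arm_command:
  series:
    - [[-10, 0, 0, 0], [-25, 0, 0, 0], [-35, 0, 0, 0], [-40, 0, 0, 0], [-40, 0, 0, 0], [-40, 0, 0, 0], [-40, 0, 0, 0], [-40, 0, 0, 0], [-30, 0, 0, 0], [-10, 0, 0, 0]]

```text
t: 6.25
tcp_pos: [0.4752, 0.3609, 0.3167]
tool_rot: [0.582, 0.404, -0.577, 0.405]
force: [0.5, 0.4, -0.2]
finger_gap: 0.368
```

Run:
```python
from h import *
s=status.sense();im=snapshot("wrist");sc=snapshot("scene")
print(s["t"],s["q"],s["force"],s["ft_torque"],s["tcp_pos"])
cv2.imwrite("pics/w2.png",np.hstack([cv2.resize(im,(400,250)),sc[100:350,300:640]])[:,:,::-1])
```

```text
6.25 [0.4624 0.4013 1.4042 0.     1.3287 2.3853] [ 0.4985  0.4444 -0.2244] [0.0303 0.0689 0.0004] [0.4752 0.3609 0.3167]
```

View pics/w2.png

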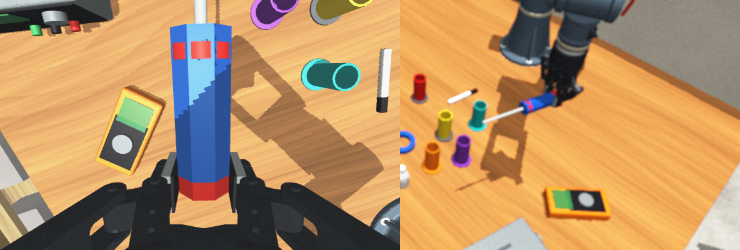

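At 20 N the driver stays level: the wrist view shows the handle held at its red end. I'll go lower and loosen the grip in small steps so it pivots.

Call:
arm_command:
  series:
    - [[20, 0, 0, 0], [40, 0, 0, 0], [45, 0, 0, 0], [45, 0, 0, 0], [35, 0, 0, 0], [15, 0, 0, 0], [0, 0, 0, 0]]

```text
t: 7.05
tcp_pos: [0.4702, 0.3582, 0.107]
tool_rot: [-0.576, -0.405, 0.584, -0.404]
force: [-1.0, -0.0, -0.5]
finger_gap: 0.366
```

Call:
arm_command:
  series:
    - [[0, 0, 0, 0], [0, 0, 0, 0]]
  jaw: 36.5

```text
t: 7.25
tcp_pos: [0.4745, 0.3605, 0.1128]
tool_rot: [0.58, 0.405, -0.579, 0.405]
force: [-0.1, 0.4, -0.0]
finger_gap: 0.367
```

```bash
cat >> h.py <<'E'
def look(f=None):
    s=status.sense();im=snapshot("wrist")
    if f: cv2.imwrite(f,im[:,:,::-1])
    M=R.from_quat(s["tool_rot"]).as_matrix()
    print("t",s["t"],"tcp",s["tcp_pos"],"gap",s["finger_gap"],"F",s["force"],"tq tool",M.T@s["ft_torque"])
    return s,im
E
python3 - <<'E'
from h import *
s,im=look("pics/w3.png")
for col,lo,hi in(("blue",(105,120,60),(130,255,255)),("red",(0,180,60),(6,255,255))):
  for q,st,l in blobs(im,lo,hi,150,(230,0,420,400)):print(col,q,st)
E
```

```text
t 7.25 tcp [0.4745 0.3605 0.1128] gap 0.3671880742981498 F [-0.1445  0.3711 -0.0088] tq tool [ 0.0576  0.0644 -0.1115]
blue [324.0303 183.5425] [  272    37    98   255 16943]
red [356.4298  79.635 ] [348  67  18  26 463]
red [285.8661  80.7946] [277  68  19  27 448]
red [326.2197 302.8388] [ 286  281   81   40 2153]
```

Call:
arm_command:
  series:
    - [[0, 0, 0, 0], [0, 0, 0, 0], [0, 0, 0, 0]]
  jaw: 37

```text
t: 7.6
tcp_pos: [0.4744, 0.3605, 0.113]
tool_rot: [0.58, 0.405, -0.579, 0.405]
force: [-0.5, -0.3, -1.0]
finger_gap: 0.373
```

```bash
cat >> h.py <<'E'
def hb(im,lo,hi):
  for q,st,l in blobs(im,lo,hi,150,(230,0,420,400)):print(q,st)
BL=((105,120,60),(130,255,255));YE=((24,130,80),(40,255,255))
E
python3 - <<'E'
from h import *
s,im=look("pics/w4.png");hb(im,*BL)
E
```

```text
t 7.6 tcp [0.4744 0.3605 0.113 ] gap 0.37283775156630644 F [-0.4696 -0.3241 -1.0478] tq tool [-0.0502  0.0249  0.012 ]
[324.0133 183.5343] [  272    37    98   255 16993]
```

Call:
arm_command:
  series:
    - [[0, 0, 0, 0], [0, 0, 0, 0], [0, 0, 0, 0]]
  jaw: 37.5

```text
t: 7.95
tcp_pos: [0.4742, 0.3604, 0.1124]
tool_rot: [0.58, 0.405, -0.58, 0.405]
force: [0.5, -0.1, 0.0]
finger_gap: 0.376
```

Run:
```python
from h import *
s,im=look("pics/w5.png");hb(im,*BL)
```

```text
t 7.95 tcp [0.4742 0.3604 0.1124] gap 0.3764852334789033 F [ 0.5037 -0.0555  0.0464] tq tool [ 0.0222  0.0025 -0.0011]
[325.3098 189.2381] [ 302  122   50  130 5494]
```

Call:
arm_command:
  series:
    - [[0, 0, 0, 0], [0, 0, 0, 0]]
  jaw: 0

```text
t: 8.2
tcp_pos: [0.4742, 0.3603, 0.1123]
tool_rot: [0.58, 0.405, -0.58, 0.405]
force: [0.4, -0.4, 0.5]
finger_gap: 0.041
```

Run:
```python
from h import *
s,im=look();sc=snapshot("scene");hb(im,*BL)
cv2.imwrite("pics/w6.png",np.hstack([cv2.resize(im,(400,250)),sc[100:350,300:640]])[:,:,::-1])
```

```text
t 8.2 tcp [0.4742 0.3603 0.1123] gap 0.04122943928692725 F [ 0.4109 -0.3751  0.478 ] tq tool [ 0.017  -0.028  -0.0125]
[325.4771 186.9127] [ 302  123   49  130 5165]
```

View pics/w6.png

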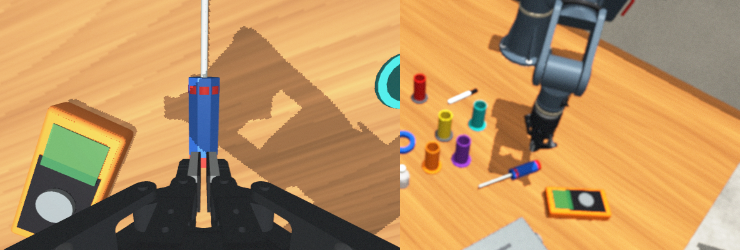

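It slipped out and now lies on the bench almost where it was. The wrist view shows the handle front at about (326,122) and the blade at (326,0). I'll re-measure, re-grip and loosen in finer steps.

Call:
arm_command:
  series:
    - [[-40, 0, 0, 0], [-40, 0, 0, 0], [-40, 0, 0, 0], [0, 0, 0, 0]]
  jaw: 60

```text
t: 8.7
tcp_pos: [0.4777, 0.3622, 0.2386]
tool_rot: [0.584, 0.404, -0.575, 0.405]
force: [0.2, -0.6, -0.6]
finger_gap: 0.607
```

```bash
cat >> h.py <<'E'
def drv(s,im,lo,hi,lo2,hi2):
    """driver in wrist view: extents of handle mask at z=.03, in tool mm"""
    hsv=cv2.cvtColor(im,cv2.COLOR_RGB2HSV);m=cv2.inRange(hsv,np.array(lo),np.array(hi))|cv2.inRange(hsv,np.array(lo2),np.array(hi2))
    m=cv2.morphologyEx(m,cv2.MORPH_CLOSE,np.ones((7,7)));m=cv2.morphologyEx(m,cv2.MORPH_OPEN,np.ones((9,9)))
    n,l,st,c=cv2.connectedComponentsWithStats(m[:,230:420]);k=1+np.argmax(st[1:,4])
    r=cv2.minAreaRect(cv2.findContours((l==k).astype(np.uint8),0,2)[0][0]);b=cv2.boxPoints(r)+[230,0]
    b=b[np.argsort(b[:,1])];f,e=b[:2].mean(0),b[2:].mean(0);C=cam("wrist",s);M=R.from_quat(s["tool_rot"]).as_matrix()
    F,E=plane(C,f,.03),plane(C,e,.03);d=F-E;print("front px",f,"butt px",e,"len",np.linalg.norm(d),"heading",np.arctan2(d[1],d[0]))
    for P in(F,E):print("tool mm",M.T@(P-s["tcp_pos"])*1e3)
RE=((0,150,60),(8,255,255));GR=((42,100,40),(80,255,255))
E
python3 - <<'E'
from h import *
s,im=look("pics/w7.png");drv(s,im,*BL,*RE)
E
```

```text
t 8.7 tcp [0.4777 0.3622 0.2386] gap 0.6069727297137592 F [ 0.2162 -0.5948 -0.6185] tq tool [-0.0187  0.0005 -0.0069]
front px [330.5 121. ] butt px [330.5 217. ] len 0.09649825166501708 heading -0.34861549005873405
tool mm [209.0315  48.3307   6.8364]
tool mm [208.1523 -48.1631   7.1581]
```

Call:
arm_command:
  series:
    - [[20, -18, 3, 0], [30, -18, 3, 0], [45, 0, 0, 0], [45, 0, 0, 0], [45, 0, 0, 0], [28, 0, 0, 0], [10, 0, 0, 0], [5, 0, 0, 0], [0, 0, 0, 0]]

```text
t: 9.65
tcp_pos: [0.4383, 0.3671, 0.0043]
tool_rot: [-0.58, -0.405, 0.58, -0.405]
force: [0.2, -0.4, 0.9]
finger_gap: 0.6
```

Call:
arm_command:
  series:
    - [[0, 0, 0, 0], [0, 0, 0, 0], [0, 0, 0, 0], [0, 0, 0, 0], [0, 0, 0, 0]]
  jaw: 0
  force: 20

```text
t: 10.15
tcp_pos: [0.4393, 0.3677, 0.0059]
tool_rot: [0.581, 0.405, -0.579, 0.405]
force: [-0.1, 0.3, 7.7]
finger_gap: 0.372
```

Call:
arm_command:
  series:
    - [[-10, 0, 0, 0], [-25, 0, 0, 0], [-35, 0, 0, 0], [-25, 0, 0, 0], [-10, 0, 0, 0], [0, 0, 0, 0], [0, 0, 0, 0]]

```text
t: 10.85
tcp_pos: [0.4376, 0.3667, 0.1086]
tool_rot: [-0.579, -0.405, 0.58, -0.405]
force: [0.1, -0.6, -0.9]
finger_gap: 0.367
```

Call:
arm_command:
  series:
    - [[0, 0, 0, 0], [0, 0, 0, 0]]
  jaw: 37.1

```text
t: 11.05
tcp_pos: [0.4375, 0.3666, 0.1079]
tool_rot: [-0.579, -0.405, 0.581, -0.405]
force: [0.4, -0.8, -0.1]
finger_gap: 0.371
```

Run:
```python
from h import *
s,im=look("pics/w8.png");hb(im,*BL)
```

```text
t 11.05 tcp [0.4375 0.3666 0.1079] gap 0.37091961007555296 F [ 0.357  -0.7836 -0.0732] tq tool [-0.0174  0.0282 -0.0679]
[319.7625 171.8618] [  262    23   106   257 16326]
```

Call:
arm_command:
  series:
    - [[0, 0, 0, 0], [0, 0, 0, 0]]
  jaw: 37.2

```text
t: 11.3
tcp_pos: [0.4382, 0.367, 0.1089]
tool_rot: [-0.58, -0.405, 0.58, -0.405]
force: [0.4, 0.5, -0.1]
finger_gap: 0.372
```

Run:
```python
from h import *
s,im=look("pics/w9.png");hb(im,*BL)
```

```text
t 11.3 tcp [0.4382 0.367  0.1089] gap 0.37206192233600444 F [ 0.363   0.5294 -0.0582] tq tool [-0.0195  0.0123  0.027 ]
[319.7583 172.1039] [  262    23   106   257 16199]
```

Call:
arm_command:
  series:
    - [[0, 0, 0, 0], [0, 0, 0, 0]]
  jaw: 37.25

```text
t: 11.55
tcp_pos: [0.4383, 0.3671, 0.1093]
tool_rot: [0.58, 0.405, -0.58, 0.405]
force: [0.8, 0.3, -0.4]
finger_gap: 0.375
```

Run:
```python
from h import *
s,im=look("pics/w10.png");hb(im,*BL)
```

```text
t 11.55 tcp [0.4383 0.3671 0.1093] gap 0.37505639417354153 F [ 0.7508  0.2937 -0.3775] tq tool [ 0.054  -0.0052 -0.0735]
[319.7516 172.1389] [  262    23   106   257 16162]
```

Call:
arm_command:
  series:
    - [[0, 0, 0, 0], [0, 0, 0, 0]]
  jaw: 37.3

```text
t: 11.8
tcp_pos: [0.4383, 0.3671, 0.1094]
tool_rot: [0.58, 0.405, -0.58, 0.405]
force: [0.7, 0.4, -0.9]
finger_gap: 0.368
```

Run:
```python
from h import *
s,im=look("pics/w11.png");hb(im,*BL)
```

```text
t 11.8 tcp [0.4383 0.3671 0.1094] gap 0.3679553473081886 F [ 0.7336  0.3658 -0.8988] tq tool [-0.0223 -0.0008 -0.0468]
[319.7364 172.1023] [  262    23   106   257 16158]
```

Call:
arm_command:
  series:
    - [[0, 0, 0, 0], [0, 0, 0, 0]]
  jaw: 37.35

```text
t: 12.05
tcp_pos: [0.4383, 0.3671, 0.1093]
tool_rot: [0.58, 0.405, -0.58, 0.405]
force: [0.0, -0.5, -0.7]
finger_gap: 0.373
```

Run:
```python
from h import *
s,im=look("pics/w12.png");hb(im,*BL)
```

```text
t 12.05 tcp [0.4383 0.3671 0.1093] gap 0.3726414516804009 F [ 0.0065 -0.5226 -0.7438] tq tool [ 0.0302 -0.0447 -0.0356]
[319.7253 172.1652] [  262    23   106   256 16155]
```

Call:
arm_command:
  series:
    - [[0, 0, 0, 0], [0, 0, 0, 0]]
  jaw: 37.4

```text
t: 12.3
tcp_pos: [0.4383, 0.3671, 0.1093]
tool_rot: [0.58, 0.405, -0.58, 0.405]
force: [-0.4, 0.6, 0.1]
finger_gap: 0.369
```

Run:
```python
from h import *
s,im=look("pics/w13.png");hb(im,*BL)
```

```text
t 12.3 tcp [0.4383 0.3671 0.1093] gap 0.36940081129648306 F [-0.3705  0.6008  0.1433] tq tool [-0.0085  0.0055 -0.0309]
[326.0297 170.5047] [  285    68    82   189 12245]
```

Call:
arm_command:
  series:
    - [[0, 0, 0, 0]]
  jaw: 36.5

```text
t: 12.45
tcp_pos: [0.4383, 0.3671, 0.1093]
tool_rot: [0.58, 0.405, -0.58, 0.405]
force: [-0.2, 0.5, -1.4]
finger_gap: 0.371
```

Run:
```python
from h import *
s,im=look();sc=snapshot("scene");hb(im,*BL)
cv2.imwrite("pics/w14.png",np.hstack([cv2.resize(im,(400,250)),sc[100:350,300:640]])[:,:,::-1])
```

```text
t 12.45 tcp [0.4383 0.3671 0.1093] gap 0.37110484354814477 F [-0.191   0.4697 -1.3816] tq tool [-0.0041 -0.0175  0.0029]
[326.0756 170.2783] [  285    68    81   189 12226]
```

View pics/w14.png

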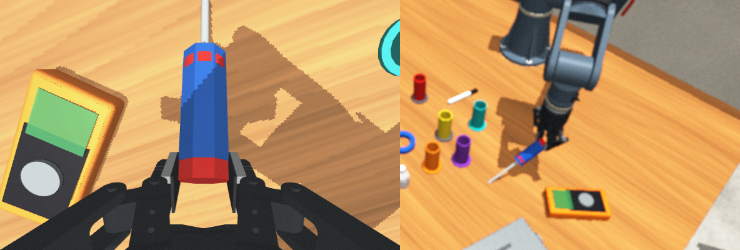

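The driver is now pivoted about 40° down with its tip on the bench, and still held. I'll raise it slowly at the loose setting so it keeps swinging while the bench catches the tip.

Call:
arm_command:
  series:
    - [[-5, 0, 0, 0], [-5, 0, 0, 0], [-5, 0, 0, 0], [-5, 0, 0, 0], [-5, 0, 0, 0], [0, 0, 0, 0]]
  jaw: 37.4

```text
t: 13.15
tcp_pos: [0.4388, 0.3674, 0.1353]
tool_rot: [0.581, 0.405, -0.579, 0.405]
force: [0.4, -0.5, -1.0]
finger_gap: 0.372
```

```bash
cat >> h.py <<'E'
def tilt(s,im,A,B):
    """angle of held driver: collar ring front edge unused; use top visible handle front row, circle radius .048+.038"""
    hsv=cv2.cvtColor(im,cv2.COLOR_RGB2HSV);m=cv2.inRange(hsv,*map(np.array,A))|cv2.inRange(hsv,*map(np.array,B))
    m=cv2.morphologyEx(m,cv2.MORPH_CLOSE,np.ones((7,7)));m=cv2.morphologyEx(m,cv2.MORPH_OPEN,np.ones((9,9)))
    n,l,st,c=cv2.connectedComponentsWithStats(m[:,230:420]);k=1+np.argmax(st[1:,4]);r=st[k]
    T=camera_params("wrist")["mount"];p=camera_params("wrist");f=200/np.tan(np.radians(p["fovy"])/2)
    best=None
    for a in np.radians(np.arange(-5,100,.5)):
        ax=np.array([np.sin(a),np.cos(a),0]);nn=np.array([-np.cos(a),np.sin(a),0])
        v=[]
        for q in(.085*ax+.016*nn,.085*ax-.016*nn):
            P=np.linalg.inv(T)@np.r_[np.array([-.021,0,0])+q,1];v.append(p["cy"]+f*P[1]/P[2])
        e=abs(min(v)-r[1])
        if best is None or e<best[0]:best=(e,np.degrees(a))
    print("mask rows",r[1],r[1]+r[3],"cols",r[0]+230,r[2],"tilt deg~",best)
E
python3 - <<'E'
from h import *
s,im=look("pics/w15.png");hb(im,*BL);tilt(s,im,BL,RE)
s["x"]=0;tilt(s,cv2.imread("pics/w13.png")[:,:,::-1].copy(),BL,RE);tilt(s,cv2.imread("pics/w12.png")[:,:,::-1].copy(),BL,RE)
E
```

```text
t 13.15 tcp [0.4388 0.3674 0.1353] gap 0.3720247767705096 F [ 0.379  -0.5029 -1.0003] tq tool [-0.0194  0.0151  0.0072]
[325.5074 176.127 ] [  285    87    81   167 10064]
mask rows 87 299 cols 285 82 tilt deg~ (np.float64(0.305495893489919), np.float64(44.0))
mask rows 69 294 cols 285 81 tilt deg~ (np.float64(0.39273284135421704), np.float64(34.5))
mask rows 25 309 cols 263 105 tilt deg~ (np.float64(3.3193213126131695), np.float64(0.5))
```

Call:
arm_command:
  series:
    - [[-5, 0, 0, 0], [-5, 0, 0, 0], [-5, 0, 0, 0], [-5, 0, 0, 0], [-5, 0, 0, 0], [0, 0, 0, 0]]

```text
t: 13.8
tcp_pos: [0.4387, 0.3674, 0.1603]
tool_rot: [0.58, 0.405, -0.579, 0.405]
force: [-0.6, 1.2, 0.7]
finger_gap: 0.375
```

Run:
```python
from h import *
s,im=look("pics/w16.png");hb(im,*BL);tilt(s,im,BL,RE)
```

```text
t 13.8 tcp [0.4387 0.3674 0.1603] gap 0.3745245118239667 F [-0.5552  1.2152  0.6688] tq tool [ 0.0218 -0.0271 -0.1362]
[325.44   183.4871] [ 285  111   81  141 7577]
mask rows 111 303 cols 285 82 tilt deg~ (np.float64(0.5225021882973948), np.float64(55.0))
```

Call:
arm_command:
  series:
    - [[-5, 0, 0, 0], [-5, 0, 0, 0], [-5, 0, 0, 0], [-5, 0, 0, 0], [0, 0, 0, 0]]

```text
t: 14.35
tcp_pos: [0.4388, 0.3674, 0.1803]
tool_rot: [0.581, 0.405, -0.579, 0.405]
force: [-0.1, -0.6, 1.3]
finger_gap: 0.372
```

Run:
```python
from h import *
s,im=look("pics/w17.png");hb(im,*BL);tilt(s,im,BL,RE)
```

```text
t 14.35 tcp [0.4388 0.3674 0.1803] gap 0.37212457605134946 F [-0.1045 -0.5917  1.3496] tq tool [ 0.024  -0.0437 -0.1015]
[325.4308 193.0269] [ 286  141   80  106 4877]
mask rows 141 305 cols 285 82 tilt deg~ (np.float64(0.3394599665010105), np.float64(69.0))
```

Call:
arm_command:
  series:
    - [[-4, 0, 0, 0], [-4, 0, 0, 0], [-4, 0, 0, 0], [-4, 0, 0, 0], [0, 0, 0, 0], [0, 0, 0, 0]]

```text
t: 15.0
tcp_pos: [0.4383, 0.3671, 0.1954]
tool_rot: [0.58, 0.405, -0.58, 0.405]
force: [0.1, 0.7, -1.2]
finger_gap: 0.375
```

Run:
```python
from h import *
s,im=look("pics/w18.png");hb(im,*BL);tilt(s,im,BL,RE)
```

```text
t 15.0 tcp [0.4383 0.3671 0.1954] gap 0.37459657058342155 F [ 0.0842  0.6767 -1.1529] tq tool [-0.0352 -0.0037 -0.0094]
[324.7846 208.1033] [ 288  186   75   52 1569]
mask rows 187 301 cols 285 82 tilt deg~ (np.float64(0.012054233757169186), np.float64(89.0))
```

Call:
arm_command:
  series:
    - [[-5, 0, 0, 0], [0, 0, 0, 0], [0, 0, 0, 0]]
  jaw: 36

```text
t: 15.35
tcp_pos: [0.4384, 0.3672, 0.2005]
tool_rot: [0.58, 0.405, -0.58, 0.405]
force: [0.1, -0.1, 0.1]
finger_gap: 0.371
```

Run:
```python
from h import *
s,im=look();sc=snapshot("scene");hb(im,*BL);tilt(s,im,BL,RE)
cv2.imwrite("pics/w19.png",np.hstack([cv2.resize(im,(400,250)),sc[100:350,300:640]])[:,:,::-1])
```

```text
t 15.35 tcp [0.4384 0.3672 0.2005] gap 0.3709634071217863 F [ 0.1091 -0.0566  0.0687] tq tool [0.014  0.0182 0.0066]
[324.7676 208.129 ] [ 288  186   76   52 1566]
mask rows 187 301 cols 285 82 tilt deg~ (np.float64(0.012120013417472819), np.float64(89.0))
```

View pics/w19.png

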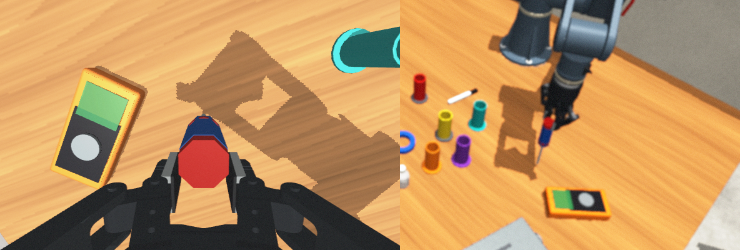

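The driver now hangs vertically: the butt face is at about (326,264) in the wrist view, and in the scene picture the blade points down. I'll check the tip offset and plan the transfer.

Run:
```python
from h import *
s=status.sense();c=cam("scene");sc=snapshot("scene");M=R.from_quat(s["tool_rot"]).as_matrix();print(M)
p=s["tcp_pos"]
for z in(.005,.06,.115,.2):print(z,proj(c,[p[0],p[1],z]))
hsv=cv2.cvtColor(sc,cv2.COLOR_RGB2HSV);m=cv2.inRange(hsv,np.array((0,0,90)),np.array((180,70,255)))
m[:,:425]=0;m[:,460:]=0;m[:230]=0;m[285:]=0
ys,xs=np.nonzero(m)
for y in sorted(set(ys)):print(y,xs[ys==y].min(),xs[ys==y].max(),end="; ")
go(s,[.501,-.090,.335],12)
```

```text
[[-0.0001  0.9386 -0.345 ]
 [-0.     -0.345  -0.9386]
 [-1.     -0.0001  0.0001]]
0.005 [433.7141 265.6726]
0.06 [437.726  255.3044]
0.115 [442.0201 244.2072]
0.2 [449.2844 225.4338]
230 452 452; 231 452 452; 233 451 451; 235 440 440; 239 449 449; 246 441 442; 247 442 442; tcp [0.4383 0.3671 0.2003] shift mm [-134.7086  216.5514  407.3968] per row [-11.2257  18.0459  33.9497]
```

Run:
```python
from h import *
sc=snapshot("scene").astype(int)
r=sc[236:276,424:460]
for y in range(236,276,2):
    row=sc[y,424:458];print(y," ".join("%3d"%(v[2]-v[0]+ (0)) for v in row))
```

```text
236 -109 -109 -111 -110 -112 -115 -113 -112 -113 -108 -107 -124 -157 -153 -144 -73  13  66  78  85  84  91  93  87  93  68 -13 -106 -144 -151 -155 -152 -153 -155
238 -103 -111 -108 -108 -112 -113 -109 -113 -111 -113 -113 -129 -154 -149 -100 -15  54  76  82  90  92  95  92  90  85  30 -68 -132 -150 -153 -153 -154 -152 -150
240 -128 -131 -126 -121 -112 -111 -108 -110 -110 -111 -123 -145 -152 -132 -76   6  53  80  86  90  91  91  94  88  61 -24 -115 -148 -152 -154 -155 -152 -152 -152
242 -154 -152 -154 -155 -139 -118 -107 -110 -110 -110 -126 -150 -146 -126 -75 -27  14  44  48  60  77  82  69  53  -6 -89 -146 -153 -152 -153 -153 -156 -151 -152
244 -150 -152 -153 -153 -134 -112 -106 -105 -110 -109 -124 -153 -152 -145 -119 -60  -4 -14 -42 -37   7  26  -3 -34 -87 -143 -152 -153 -150 -151 -151 -151 -148 -152
246 -156 -152 -156 -146 -120 -108 -105 -107 -106 -110 -128 -152 -154 -151 -152 -134 -75 -19   0 -10 -20 -40 -78 -118 -138 -150 -152 -150 -149 -153 -152 -151 -149 -156
248 -153 -156 -155 -141 -114 -105 -103 -103 -106 -106 -120 -149 -155 -157 -150 -145 -109 -49 -69 -118 -141 -143 -145 -151
[... 1583 characters left out ...]
-154
268 -107 -108 -109 -109 -106 -105 -104 -105 -112 -128 -155 -158 -151 -153 -152 -157 -155 -155 -153 -152 -150 -153 -150 -151 -156 -154 -153 -156 -154 -151 -154 -155 -154 -155
270 -108 -108 -106 -112 -106 -109 -106 -106 -109 -128 -152 -154 -152 -154 -152 -155 -155 -152 -153 -152 -153 -151 -156 -152 -153 -151 -153 -154 -155 -155 -152 -153 -153 -155
272 -112 -106 -108 -105 -109 -107 -106 -109 -107 -115 -136 -154 -155 -151 -151 -151 -156 -154 -158 -158 -153 -151 -154 -157 -153 -154 -154 -155 -152 -153 -151 -154 -152 -154
274 -156 -150 -135 -126 -120 -111 -108 -105 -107 -103 -112 -131 -155 -155 -152 -153 -151 -150 -150 -151 -156 -155 -155 -153 -154 -154 -157 -153 -153 -154 -150 -154 -153 -151
```

The tip sits about (437,263) in the scene picture. That is near vertical, with about 5 mm of offset towards tool −y, so I'll aim with that included and carry it over the red cup.

Call:
arm_command:
  series:
    - [[-15, 0, 0, 0], [-35, 0, 0, 0], [-40, 0, 0, 0], [-30, 0, 0, 0], [-15, 5, 8, 0], [0, 10, 20, 0], [0, 17, 30, 0], [0, 18, 34, 0], [0, 18, 34, 0], [0, 18, 34, 0]]
  jaw: 0
  force: 40

```text
t: 16.55
tcp_pos: [0.4636, 0.1859, 0.3353]
tool_rot: [-0.58, -0.405, 0.58, -0.405]
force: [0.8, 0.1, -0.7]
finger_gap: 0.355
```

Call:
arm_command:
  series:
    - [[0, 18, 34, 0], [0, 18, 34, 0], [0, 18, 34, 0], [0, 18, 34, 0], [0, 18, 34, 0], [0, 18, 34, 0], [0, 15, 24, 0], [0, 8, 14, 0], [0, 5, 6, 0], [0, 0, 0, 0]]

```text
t: 17.55
tcp_pos: [0.506, -0.0925, 0.3351]
tool_rot: [0.58, 0.405, -0.58, 0.404]
force: [-0.2, 0.6, -0.3]
finger_gap: 0.355
```

Run:
```python
from h import *
s,im=look();tilt(s,im,BL,RE);go(s,[.506,-.092,.335],1)
sc=snapshot("scene");cv2.imwrite("pics/s20.png",cv2.resize(sc[90:230,230:420],None,fx=4,fy=4,interpolation=2)[:,:,::-1])
c=cam("scene");p=s["tcp_pos"]
for z in(.14,.2,.25):print(proj(c,[p[0],p[1],z]))
print("rim",proj(c,[.501,-.09,.1]))
```

```text
t 17.55 tcp [ 0.506  -0.0925  0.3351] gap 0.354587709871862 F [-0.1572  0.5538 -0.2931] tq tool [ 0.0135  0.0509 -0.0031]
mask rows 144 301 cols 285 81 tilt deg~ (np.float64(0.41491882809384606), np.float64(70.0))
tcp [ 0.506  -0.0925  0.3351] shift mm [ 0.1216 -0.2269 -0.4729] per row [ 0.1216 -0.2269 -0.4729]
[317.1799 168.9779]
[317.2345 155.1075]
[317.2829 142.7958]
rim [318.7407 177.4102]
```

View pics/s20.png

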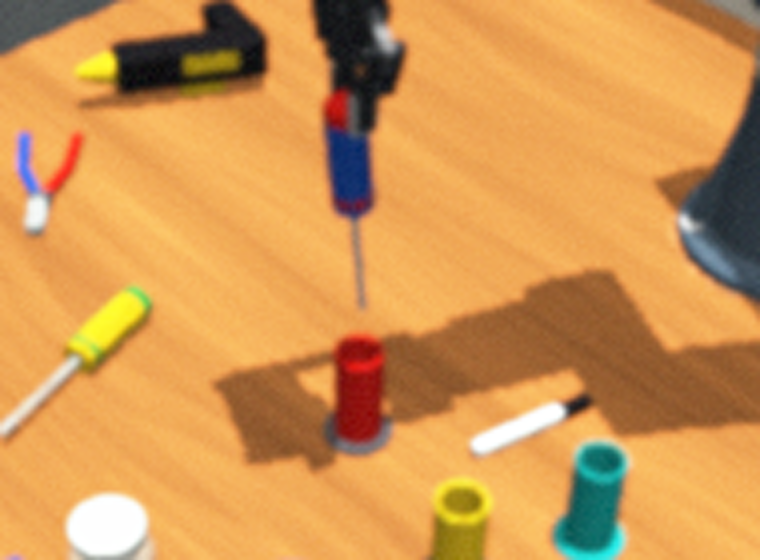

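The scene crop shows the driver hanging over the red cup. Its tip is at about (320.5,166) and the rim centre at about (320,178), so they line up. I'll lower it.

Call:
arm_command:
  series:
    - [[10, 2, 0, 0], [15, 0, 0, 0], [15, 0, 0, 0], [12, 0, 0, 0], [8, 0, 0, 0], [0, 0, 0, 0]]

```text
t: 18.25
tcp_pos: [0.507, -0.0924, 0.274]
tool_rot: [-0.579, -0.406, 0.58, -0.404]
force: [-0.8, -0.6, -0.3]
finger_gap: 0.349
```

Call:
arm_command:
  series:
    - [[10, 0, 0, 0], [15, 0, 0, 0], [15, 0, 0, 0], [12, 0, 0, 0], [8, 0, 0, 0], [0, 0, 0, 0]]

```text
t: 18.85
tcp_pos: [0.5073, -0.093, 0.2143]
tool_rot: [-0.579, -0.405, 0.58, -0.404]
force: [-0.3, 0.3, -0.7]
finger_gap: 0.352
```

Run:
```python
from h import *
s,im=look();tilt(s,im,BL,BL)
sc=snapshot("scene");cv2.imwrite("pics/s21.png",cv2.resize(sc[90:230,230:420],None,fx=4,fy=4,interpolation=2)[:,:,::-1])
m=cv2.inRange(cv2.cvtColor(sc,cv2.COLOR_RGB2HSV),*map(np.array,BL));m[:, :300]=0;m[:,345:]=0;m[:90]=0;m[200:]=0
ys,xs=np.nonzero(m);print("blue scene",xs.mean(),ys.min(),ys.max(),xs[ys>ys.max()-3].mean())
c=cam("scene");p=s["tcp_pos"]
for d in(.019,-.067):print(proj(c,[p[0],p[1],p[2]+d]))
```

```text
t 18.85 tcp [ 0.5073 -0.093   0.2143] gap 0.3518972810389378 F [-0.2686  0.272  -0.7373] tq tool [-0.015  -0.0151  0.015 ]
mask rows 190 221 cols 297 57 tilt deg~ (np.float64(0.47237753587515385), np.float64(90.5))
blue scene 316.1188118811881 155 168 316.8181818181818
[316.8857 147.0946]
[316.8239 167.4467]
```

Call:
arm_command:
  series:
    - [[4, 0, 0, 0], [3, 0, 0, 0], [0, 0, 0, 0]]

```text
t: 19.25
tcp_pos: [0.5076, -0.0931, 0.2081]
tool_rot: [-0.58, -0.405, 0.58, -0.405]
force: [-0.1, -0.2, -0.5]
finger_gap: 0.352
```

Call:
arm_command:
  series:
    - [[2, 0, 0, 0], [2, 0, 0, 0], [0, 0, 0, 0]]

```text
t: 19.55
tcp_pos: [0.5076, -0.093, 0.2041]
tool_rot: [-0.58, -0.405, 0.58, -0.404]
force: [-0.2, -0.0, -0.8]
finger_gap: 0.351
```

Call:
arm_command:
  series:
    - [[2, 0, 0, 0], [0, 0, 0, 0]]

```text
t: 19.75
tcp_pos: [0.5077, -0.0931, 0.2021]
tool_rot: [-0.58, -0.405, 0.58, -0.405]
force: [-0.1, 0.4, -0.2]
finger_gap: 0.35
```

Call:
arm_command:
  series:
    - [[2, 0, 0, 0], [0, 0, 0, 0]]

```text
t: 19.95
tcp_pos: [0.5077, -0.0931, 0.2001]
tool_rot: [-0.58, -0.405, 0.58, -0.405]
force: [-0.2, 0.8, -1.0]
finger_gap: 0.351
```

Call:
arm_command:
  series:
    - [[2, 0, 0, 0], [0, 0, 0, 0]]

```text
t: 20.15
tcp_pos: [0.5076, -0.0931, 0.1981]
tool_rot: [-0.58, -0.405, 0.58, -0.404]
force: [0.3, 0.1, -1.2]
finger_gap: 0.35
```

Call:
arm_command:
  series:
    - [[2, 0, 0, 0], [0, 0, 0, 0]]

```text
t: 20.35
tcp_pos: [0.5085, -0.0934, 0.1969]
tool_rot: [0.58, 0.404, -0.579, 0.405]
force: [0.5, 0.5, 2.4]
finger_gap: 0.352
```

Contact showed up at TCP z ≈ 0.197, about where the cup floor should be. I'll release gradually and retreat upward.

Call:
arm_command:
  series:
    - [[0, 0, 0, 0], [0, 0, 0, 0], [0, 0, 0, 0]]
  jaw: 38.5

```text
t: 20.65
tcp_pos: [0.5076, -0.093, 0.1961]
tool_rot: [-0.58, -0.405, 0.58, -0.405]
force: [0.3, 0.7, 0.5]
finger_gap: 0.389
```

Call:
arm_command:
  series:
    - [[0, 0, 0, 0], [0, 0, 0, 0], [0, 0, 0, 0], [0, 0, 0, 0]]
  jaw: 60

```text
t: 21.05
tcp_pos: [0.5078, -0.0931, 0.1963]
tool_rot: [-0.58, -0.405, 0.58, -0.405]
force: [-0.4, -0.1, 0.2]
finger_gap: 0.599
```

Call:
arm_command:
  series:
    - [[0, 0, 0, 0], [0, 0, 0, 0], [0, 0, 0, 0], [-10, 0, 0, 0], [-20, 0, 0, 0], [-30, 0, 0, 0], [-30, 0, 0, 0], [-30, 0, 0, 0], [-20, 0, 0, 0], [0, 0, 0, 0]]
  jaw: 100

```text
t: 22.05
tcp_pos: [0.5096, -0.0938, 0.3403]
tool_rot: [0.581, 0.402, -0.578, 0.407]
force: [-0.0, 0.4, 0.2]
finger_gap: 0.999
```

Run:
```python
from h import *
s,im=look()
sc=snapshot("scene");cv2.imwrite("pics/s22.png",np.hstack([cv2.resize(im,(400,250)),cv2.resize(sc[120:220,250:410],(400,250),interpolation=2)])[:,:,::-1])
# plan to the yellow driver viewing pose
B=np.array([.5531,-.3448]);u=np.array([np.cos(.277),np.sin(.277)]);G=B+.03*u
print(s["q"]);go(s,[G[0],G[1],.232],10,.277+np.pi/2)
```

```text
t 22.05 tcp [ 0.5096 -0.0938  0.3403] gap 0.999292199816521 F [-0.0224  0.3973  0.1815] tq tool [-0.0035 -0.0002  0.0144]
[-0.3979  0.26    1.5551  0.0001  1.318   1.525 ]
tcp [ 0.5096 -0.0938  0.3403] shift mm [109.6455 150.7245 202.9253] per row [10.9646 15.0724 20.2925]
world yaw change 0.6291066024750886 turn about tool x -0.6291066024750886 q6 1.5249654344907269
```

View pics/s22.png

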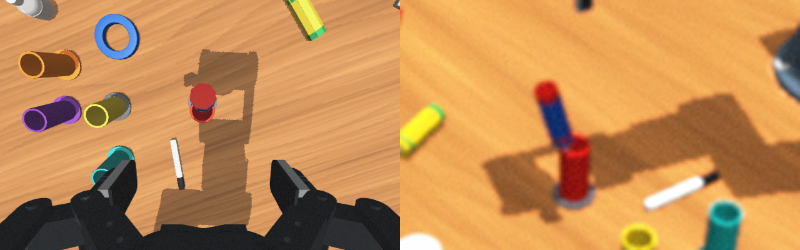

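The wrist and scene crops show the red driver standing in the red cup at wrist px (203,100), leaning on the rim, with the bystanders where they were. Next is the yellow driver.

Call:
arm_command:
  series:
    - [[0, 12, 16, 0], [0, 25, 34, 0], [0, 25, 34, 0], [0, 25, 34, 0], [0, 25, 34, 0], [0, 25, 34, 0], [0, 14, 17, -0.13], [0, 0, 0, -0.13], [0, 0, 0, -0.13], [0, 0, 0, -0.13]]
  jaw: 60

```text
t: 23.15
tcp_pos: [0.5787, -0.3374, 0.3336]
tool_rot: [0.455, 0.542, -0.455, 0.54]
force: [-0.0, -0.2, 0.6]
finger_gap: 0.599
```

Call:
arm_command:
  series:
    - [[30, 0, 0, -0.11], [40, 0, 0, 0], [30, 0, 0, 0], [8, 0, 0, 0], [0, 0, 0, 0], [0, 0, 0, 0]]

```text
t: 23.75
tcp_pos: [0.5801, -0.3369, 0.2291]
tool_rot: [0.426, 0.564, -0.426, 0.565]
force: [0.1, -0.3, 0.6]
finger_gap: 0.602
```

Run:
```python
from h import *
s,im=look("pics/w23.png");print(s["q"]);drv(s,im,*YE,*GR)
```

```text
t 23.75 tcp [ 0.5801 -0.3369  0.2291] gap 0.6021944484491158 F [ 0.1087 -0.3022  0.6182] tq tool [ 0.0183  0.0167 -0.0006]
[-0.6923  0.5926  1.312  -0.0001  1.2351  0.6011]
front px [323.5 107. ] butt px [323.5 206. ] len 0.09517378871966978 heading 0.27568080330599587
tool mm [199.1739  60.5908  -0.8923]
tool mm [199.0835 -34.5828  -1.0567]
```

Call:
arm_command:
  series:
    - [[20, -12, -1, 0], [30, -12, 0, 0], [45, 0, 0, 0], [45, 0, 0, 0], [42, 0, 0, 0], [27, 0, 0, 0], [10, 0, 0, 0], [5, 0, 0, 0], [0, 0, 0, 0]]

```text
t: 24.7
tcp_pos: [0.5573, -0.3423, 0.0057]
tool_rot: [0.426, 0.563, -0.426, 0.565]
force: [0.8, 0.2, 0.8]
finger_gap: 0.598
```

Call:
arm_command:
  series:
    - [[0, 0, 0, 0], [0, 0, 0, 0], [0, 0, 0, 0], [0, 0, 0, 0], [0, 0, 0, 0]]
  jaw: 0
  force: 20

```text
t: 25.2
tcp_pos: [0.5574, -0.3424, 0.0065]
tool_rot: [0.426, 0.563, -0.426, 0.566]
force: [-0.4, 0.4, 7.2]
finger_gap: 0.371
```

Call:
arm_command:
  series:
    - [[-10, 0, 0, 0], [-25, 0, 0, 0], [-35, 0, 0, 0], [-25, 0, 0, 0], [-10, 0, 0, 0], [0, 0, 0, 0], [0, 0, 0, 0]]

```text
t: 25.9
tcp_pos: [0.5554, -0.3407, 0.1084]
tool_rot: [0.426, 0.565, -0.426, 0.564]
force: [-0.2, 0.9, -1.7]
finger_gap: 0.368
```

Call:
arm_command:
  series:
    - [[0, 0, 0, 0], [0, 0, 0, 0]]
  jaw: 37.3

```text
t: 26.1
tcp_pos: [0.5554, -0.3407, 0.1077]
tool_rot: [0.426, 0.566, -0.426, 0.563]
force: [-0.7, -0.3, 0.1]
finger_gap: 0.377
```

Run:
```python
from h import *
s,im=look("pics/w24.png");tilt(s,im,YE,GR)
```

```text
t 26.1 tcp [ 0.5554 -0.3407  0.1077] gap 0.3774213786933446 F [-0.7052 -0.2874  0.0712] tq tool [ 0.0469  0.0715 -0.0507]
mask rows 74 302 cols 284 83 tilt deg~ (np.float64(0.00323758749155445), np.float64(38.5))
```

It has already pivoted about 38° with its tip on the bench. I'll repeat the slow raise.

Call:
arm_command:
  series:
    - [[-5, 0, 0, 0], [-5, 0, 0, 0], [-5, 0, 0, 0], [-5, 0, 0, 0], [-5, 0, 0, 0], [0, 0, 0, 0]]
  jaw: 37.35

```text
t: 26.75
tcp_pos: [0.5567, -0.3418, 0.1355]
tool_rot: [0.426, 0.564, -0.426, 0.565]
force: [-0.2, -0.3, -0.4]
finger_gap: 0.373
```

Run:
```python
from h import *
s,im=look("pics/w25.png");tilt(s,im,YE,GR)
```

```text
t 26.75 tcp [ 0.5567 -0.3418  0.1355] gap 0.3730883689746868 F [-0.2487 -0.3357 -0.431 ] tq tool [-0.0369 -0.0033 -0.0406]
mask rows 94 308 cols 284 84 tilt deg~ (np.float64(0.4860281793222754), np.float64(48.00000000000001))
```

Call:
arm_command:
  series:
    - [[-5, 0, 0, 0], [-5, 0, 0, 0], [-5, 0, 0, 0], [-5, 0, 0, 0], [-5, 0, 0, 0], [0, 0, 0, 0]]
  jaw: 37.4

```text
t: 27.4
tcp_pos: [0.5566, -0.3418, 0.1604]
tool_rot: [0.426, 0.564, -0.426, 0.565]
force: [-1.0, -0.5, -0.5]
finger_gap: 0.381
```

Run:
```python
from h import *
s,im=look("pics/w26.png");tilt(s,im,YE,GR)
```

```text
t 27.4 tcp [ 0.5566 -0.3418  0.1604] gap 0.3810480859878125 F [-0.9907 -0.5483 -0.5363] tq tool [-0.0066  0.0206 -0.0633]
mask rows 119 311 cols 284 84 tilt deg~ (np.float64(0.518826156514308), np.float64(59.99999999999999))
```

Call:
arm_command:
  series:
    - [[-5, 0, 0, 0], [-5, 0, 0, 0], [-5, 0, 0, 0], [-5, 0, 0, 0], [0, 0, 0, 0]]

```text
t: 27.95
tcp_pos: [0.5566, -0.3418, 0.1804]
tool_rot: [0.426, 0.564, -0.426, 0.565]
force: [-0.4, 0.5, 1.1]
finger_gap: 0.374
```

Call:
arm_command:
  series:
    - [[-4, 0, 0, 0], [-4, 0, 0, 0], [-4, 0, 0, 0], [-4, 0, 0, 0], [0, 0, 0, 0], [0, 0, 0, 0]]

```text
t: 28.55
tcp_pos: [0.5562, -0.3414, 0.1954]
tool_rot: [0.426, 0.564, -0.426, 0.564]
force: [0.8, -0.1, -0.9]
finger_gap: 0.373
```

Run:
```python
from h import *
s,im=look("pics/w27.png");tilt(s,im,YE,GR);tilt(s,im,YE,YE)
```

```text
t 28.55 tcp [ 0.5562 -0.3414  0.1954] gap 0.37312155823144283 F [ 0.7742 -0.0841 -0.8704] tq tool [-0.053   0.0162  0.0622]
mask rows 186 307 cols 284 84 tilt deg~ (np.float64(0.5135686877128194), np.float64(89.0))
mask rows 187 227 cols 295 61 tilt deg~ (np.float64(0.3492814159583304), np.float64(89.5))
```

It is vertical again. I'll firm up the grip, lift high, and go round the leaning red driver to the yellow cup.

Call:
arm_command:
  series:
    - [[0, 0, 0, 0], [-10, 0, 0, 0], [-25, 0, 0, 0], [-35, 0, 0, 0], [-40, 0, 0, 0], [-40, 0, 0, 0], [-30, 0, 0, 0], [-15, 15, -12, 0], [-5, 27, -21, 0], [0, 32, -25, 0]]
  jaw: 0
  force: 40

```text
t: 29.6
tcp_pos: [0.6118, -0.2659, 0.398]
tool_rot: [0.427, 0.562, -0.427, 0.565]
force: [-1.0, 1.0, -1.6]
finger_gap: 0.352
```

Call:
arm_command:
  series:
    - [[0, 32, -25, 0], [0, 29, -24, 0], [0, 9, -32, 0], [0, 9, -32, 0], [0, 9, -32, 0], [0, 9, -32, 0], [0, 9, -32, 0], [0, 9, -32, 0], [0, -13, -25, 0], [0, -13, -25, 0]]

```text
t: 30.6
tcp_pos: [0.6167, 0.0404, 0.3956]
tool_rot: [0.426, 0.565, -0.426, 0.565]
force: [-0.3, 0.2, -1.2]
finger_gap: 0.354
```

Call:
arm_command:
  series:
    - [[0, -13, -25, 0], [0, -13, -22, 0], [0, -9, -12, 0], [0, -5, -5, 0], [0, 0, 0, 0], [0, 0, 0, 0]]

```text
t: 31.2
tcp_pos: [0.5619, 0.0888, 0.3955]
tool_rot: [0.426, 0.564, -0.426, 0.565]
force: [0.5, 0.4, -1.7]
finger_gap: 0.354
```

Run:
```python
from h import *
s,im=look();go(s,[.561,.090,.335],1)
sc=snapshot("scene").astype(np.uint8)
c=cam("scene");p=s["tcp_pos"]
print("cup rim",proj(c,[.556,.088,.1]))
for z in(p[2]-.067,p[2]-.12,p[2]-.177):print(z,proj(c,[p[0],p[1],z]))
a=sc[120:240,280:440];cv2.imwrite("pics/s28.png",cv2.resize(a,None,fx=5,fy=5,interpolation=2)[:,:,::-1])
```

```text
t 31.2 tcp [0.5619 0.0888 0.3955] gap 0.35391805123518644 F [ 0.4556  0.4173 -1.6657] tq tool [ 0.0162 -0.0011  0.0125]
tcp [0.5619 0.0888 0.3955] shift mm [60.4893 -0.6288 -1.4969] per row [60.4893 -0.6288 -1.4969]
cup rim [344.5158 214.7049]
0.32849100256844677 [347.7001 160.0624]
0.2754910025684468 [346.5722 174.4988]
0.21849100256844678 [345.4444 188.9337]
```

View pics/s28.png

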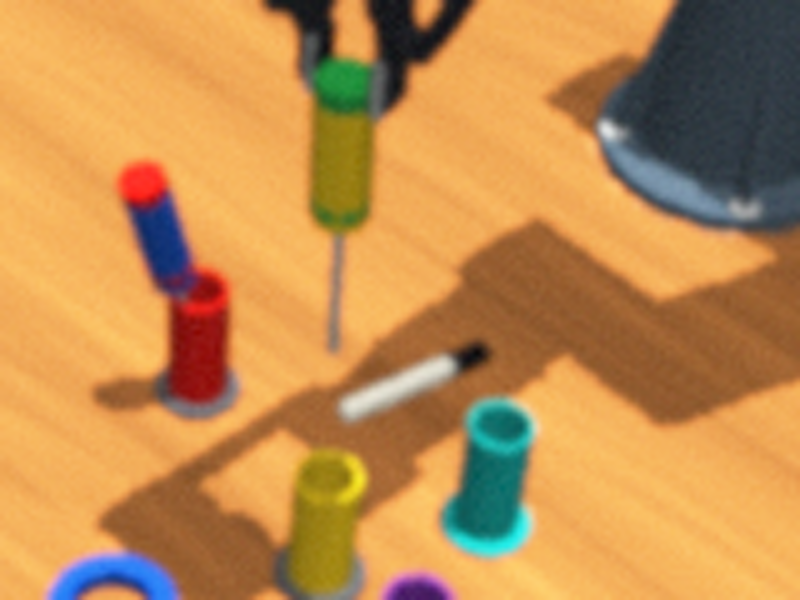

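The scene crop shows the yellow driver hanging over the yellow cup: tip at about (346.6,190), rim centre at about (346,215). The red driver is still standing in its cup. I'll make a small correction and lower it.

Call:
arm_command:
  series:
    - [[10, -2, -3, 0], [25, 0, 0, 0], [30, 0, 0, 0], [20, 0, 0, 0], [10, 0, 0, 0], [10, 0, 0, 0], [10, 0, 0, 0], [10, 0, 0, 0], [0, 0, 0, 0]]

```text
t: 32.2
tcp_pos: [0.5577, 0.0919, 0.2691]
tool_rot: [0.425, 0.565, -0.426, 0.564]
force: [-0.9, 0.1, -0.6]
finger_gap: 0.355
```

Call:
arm_command:
  series:
    - [[10, 0, 0, 0], [15, 0, 0, 0], [15, 0, 0, 0], [12, 0, 0, 0], [8, 0, 0, 0], [3, 0, 0, 0], [0, 0, 0, 0]]

```text
t: 32.9
tcp_pos: [0.5585, 0.0919, 0.2071]
tool_rot: [0.426, 0.564, -0.426, 0.564]
force: [-0.5, -0.3, -1.3]
finger_gap: 0.355
```

Call:
arm_command:
  series:
    - [[3, 0, 0, 0], [2, 0, 0, 0], [0, 0, 0, 0], [0, 0, 0, 0]]

```text
t: 33.3
tcp_pos: [0.5585, 0.0919, 0.2025]
tool_rot: [0.426, 0.564, -0.426, 0.565]
force: [-0.2, 0.4, -0.4]
finger_gap: 0.358
```

Run:
```python
from h import *
s,im=look("pics/w29.png");tilt(s,im,YE,YE)
```

```text
t 33.3 tcp [0.5585 0.0919 0.2025] gap 0.35818327799720046 F [-0.1684  0.3862 -0.4484] tq tool [-0.014  -0.0134  0.0261]
mask rows 155 228 cols 294 63 tilt deg~ (np.float64(0.5157219970588471), np.float64(76.0))
```

Call:
arm_command:
  series:
    - [[2, 0, 0, 0], [0, 0, 0, 0]]

```text
t: 33.55
tcp_pos: [0.5583, 0.0919, 0.2001]
tool_rot: [0.426, 0.565, -0.426, 0.564]
force: [-0.2, -0.0, -1.0]
finger_gap: 0.353
```

Call:
arm_command:
  series:
    - [[2, 0, 0, 0], [0, 0, 0, 0]]

```text
t: 33.75
tcp_pos: [0.5582, 0.0919, 0.198]
tool_rot: [0.426, 0.565, -0.426, 0.564]
force: [-0.0, -0.6, -0.8]
finger_gap: 0.355
```

Call:
arm_command:
  series:
    - [[1, 0, 0, 0], [0, 0, 0, 0]]

```text
t: 33.95
tcp_pos: [0.5583, 0.0919, 0.1971]
tool_rot: [0.426, 0.565, -0.426, 0.564]
force: [0.9, 0.7, -0.8]
finger_gap: 0.36
```

Call:
arm_command:
  series:
    - [[1, 0, 0, 0], [0, 0, 0, 0]]

```text
t: 34.15
tcp_pos: [0.5584, 0.0919, 0.1962]
tool_rot: [0.426, 0.564, -0.426, 0.564]
force: [-0.0, 0.4, -1.8]
finger_gap: 0.357
```

Call:
arm_command:
  series:
    - [[1, 0, 0, 0], [0, 0, 0, 0]]

```text
t: 34.35
tcp_pos: [0.5583, 0.0919, 0.1952]
tool_rot: [0.426, 0.564, -0.426, 0.564]
force: [-0.5, -0.3, -1.7]
finger_gap: 0.356
```

Call:
arm_command:
  series:
    - [[1, 0, 0, 0], [0, 0, 0, 0]]

```text
t: 34.55
tcp_pos: [0.5586, 0.0919, 0.1944]
tool_rot: [0.426, 0.564, -0.426, 0.564]
force: [-0.4, 0.5, -0.6]
finger_gap: 0.356
```

Call:
arm_command:
  series:
    - [[1, 0, 0, 0], [0, 0, 0, 0]]

```text
t: 34.75
tcp_pos: [0.5592, 0.0919, 0.1941]
tool_rot: [0.426, 0.564, -0.426, 0.565]
force: [-0.4, 1.4, 4.1]
finger_gap: 0.356
```

Contact with the floor: 4 N at z = 0.194. Release, then retreat straight up.

Call:
arm_command:
  series:
    - [[0, 0, 0, 0], [0, 0, 0, 0], [0, 0, 0, 0]]
  jaw: 38.5

```text
t: 35.05
tcp_pos: [0.5581, 0.0918, 0.193]
tool_rot: [0.426, 0.565, -0.426, 0.564]
force: [0.5, 0.8, -0.7]
finger_gap: 0.383
```

Call:
arm_command:
  series:
    - [[0, 0, 0, 0], [0, 0, 0, 0], [0, 0, 0, 0], [0, 0, 0, 0]]
  jaw: 60

```text
t: 35.45
tcp_pos: [0.5584, 0.0919, 0.1933]
tool_rot: [0.426, 0.564, -0.426, 0.564]
force: [-0.4, -0.4, 0.3]
finger_gap: 0.6
```

Call:
arm_command:
  series:
    - [[0, 0, 0, 0], [0, 0, 0, 0], [0, 0, 0, 0], [-10, 0, 0, 0], [-20, 0, 0, 0], [-30, 0, 0, 0], [-35, 0, 0, 0], [-35, 0, 0, 0], [-20, 0, 0, 0], [0, 0, 0, 0]]
  jaw: 100

```text
t: 36.45
tcp_pos: [0.5604, 0.0919, 0.3478]
tool_rot: [0.428, 0.562, -0.424, 0.567]
force: [0.4, -0.8, -0.1]
finger_gap: 0.999
```

Call:
arm_command:
  series:
    - [[0, 0, 0, 0], [0, 0, 0, 0], [0, 0, 0, 0]]

```text
t: 36.75
tcp_pos: [0.5576, 0.0919, 0.3416]
tool_rot: [0.425, 0.565, -0.427, 0.563]
force: [-0.5, -0.0, 0.3]
finger_gap: 0.996
```

Run:
```python
from h import *
s,im=look();sc=snapshot("scene");s0=cv2.imread("pics/scene0.png")[:,:,::-1].copy();cv2.imwrite("pics/final.png",sc[:,:,::-1])
c=cam("scene")
for n,A,box in(("blue",BL,(300,120,345,190)),("red",RE,(295,120,345,205)),("yel",YE,(325,140,375,240)),("green",GR,(320,140,380,240))):
    for q,st,l in blobs(sc,*A,6,box):print(n,q,st)
for n,P in(("red cup",(.501,-.09)),("yel cup",(.556,.088))):print(n,[proj(c,[*P,z]).round(0) for z in(.1,.12,.214)])
# bystanders: change vs start, in scene away from arm
d=(np.abs(sc.astype(int)-s0).max(2)>60).astype(np.uint8)
for q,st,l in [(0,x,0) for x in cv2.connectedComponentsWithStats(d)[2][1:] if x[4]>60]:print("changed",st)
```

```text
t 36.75 tcp [0.5576 0.0919 0.3416] gap 0.9963558033695169 F [-0.4589 -0.0015  0.3451] tq tool [ 0.005  -0.0245 -0.0315]
blue [312.0745 167.7979] [307 160  10  16  94]
red [307.8983 155.9661] [304 152  10   9  59]
red [319.6063 187.2126] [314 173  12  27 254]
yel [344.1982 222.0579] [335 203  18  36 328]
green [340.2021 202.6702] [335 198  12  11  94]
red cup [array([319., 177.]), array([319., 173.]), array([319., 151.])]
yel cup [array([345., 215.]), array([345., 210.]), array([347., 189.])]
changed [349   0  34  17 328]
changed [405   0   8  10  61]
changed [415   0  32  24 245]
changed [ 482    0   61   65 2576]
changed [387   3  11  19  89]
changed [402  14  10  12  76]
changed [ 326   19   55  140 3905]
changed [358  26  37  24 376]
changed [270  28  18  23 191]
changed [289  40  10  18  94]
changed [ 377   47   52   90 2189]
changed [ 449   63   74   76 2956]
changed [419  65   7  16  66]
changed [450  72  14  23 122]
changed [430  81  16  26 231]
changed [ 259  113  123   67 2305]
changed [390 135  12  11  79]
changed [401 148  21  15  91]
changed [387 151  33  31 531]
changed [ 303  153  175   92 3666]
changed [229 162  39  38 268]
changed [369 264  64  29 527]
```

The viewing allowance is used up, so I'll check numerically by triangulating each butt end from the wrist and scene views.

Run:
```python
from h import *
s=status.sense();im=snapshot("wrist");sc=snapshot("scene");cw=cam("wrist",s);c=cam("scene")
for n,A,px,cup in(("yellow",GR,(340.2,202.5),(.556,.088)),("red",RE,(307.9,156),(.501,-.09))):
    print(n,"expected upright butt in wrist",proj(cw,[*cup,.2]))
    for q,st,l in blobs(im,*A,100):
        P,e=tri(ray(c,px),ray(cw,q));print("  blob",q,st,"tri",P,"miss",round(e,4),"dist from cup axis",np.hypot(P[0]-cup[0],P[1]-cup[1]))
W0=cv2.imread("pics/scene0.png")[:,:,::-1].copy()
for n,A,box in(("tape",BL,(285,225,320,260)),("meter",((8,180,120),(20,255,255)),(440,280,515,325)),("purple",((130,80,40),(160,255,255)),(345,225,380,270)),("pliers r",RE,(225,115,255,150)),("white",((0,0,190),(180,40,255)),(340,185,372,210)),("jar",((0,0,170),(180,40,255)),(240,205,275,245)),("flux",((0,0,190),(180,40,255)),(290,260,315,290))):
    print(n,*[max(blobs(I,*A,5,box),key=lambda b:b[1][4])[0].round(1) for I in(W0,sc)])
```

```text
yellow expected upright butt in wrist [328.3919 187.8497]
  blob [324.0232 130.6084] [ 304  109   41   44 1425] tri [0.5988 0.1045 0.2   ] miss 0.0014 dist from cup axis 0.04582506906196616
red expected upright butt in wrist [503.2889 298.8385]
  blob [445.7171 236.6942] [ 423  213   53   56 1354] tri [ 0.5859 -0.002   0.2918] miss 0.0594 dist from cup axis 0.12225117823215759
  blob [536.9501 271.0401] [ 516  252   42   40 1323] tri [ 0.5362 -0.103   0.2064] miss 0.0011 dist from cup axis 0.037531584367638024
tape [301.7 241.9] [301.9 241.8]
meter [475.9 306.5] [475.8 307.1]
purple [361.8 251.7] [361.8 251.7]
pliers r [246.1 130.8] [246. 131.]
white [359.2 196.6] [359.1 196.8]
jar [256.6 223.6] [256.5 223.8]
flux [301.9 273.3] [301.8 273.6]
```

```bash
python3 -c "
from station import ticket
print(ticket.sign_off())"
```

```text
the job is handed in; nothing more can be done
None
```

Both screwdrivers are standing blade down in their cups, red first and then yellow, and the job is handed in. It took about 37 s of the 67 s allowed.

- **How:** I gripped each handle near its end and loosened the jaws slightly so the blade swung down onto the bench. I then raised it until it hung vertical, lowered it until the tip touched the cup floor (2–4 N), and let go.
- **One slip:** on the first try the red driver slid out of the loosened jaws and fell about 10 cm back onto the bench near where it had lain. I measured it again and re-gripped it; I saw no contact with anything else.
- **Last checks:** the red handle end is 206 mm above the bench and the yellow one 200 mm. They sit 38 mm and 46 mm off their cup axes. That fits drivers resting on the floor and leaning against the rim.
- **Other things on the bench:** the tape, marker, pliers, bottle, jar and purple cup moved at most 0.3 px between the first and last pictures. The meter read 0.6 px different, which I put down to the colour mask. The gripper was clear of everything.
- **Not checked by eye:** I had used all 12 picture views by the end, so the yellow driver's final pose rests on triangulation and force readings alone. An automatic tilt reading over each cup disagreed because the cup's own colour got into the mask, so I ignored it.

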